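# Hang the fittings pail up off the drip tray

### The job

The little steel pail of brass fittings should not stand on the wet drip tray: while it stands there, swing its folded bail handle up to upright, then lift the pail by the bail and hang it on the double-prong hook on the pipe stand. Lower it gently until the bail rests across both prongs, behind their turned-up tips, before you let go. Leave the pail hanging upright and still with both fittings in it, never tipping it far, and leave the other things where they are.

Things in the scene. Friction and masses are not known exactly. Their poses are not given: they have to be found in the camera images.
- pail: Loose open steel pail on the tray (tray floor at 2 mm), 92 mm across at the foot, 120 mm at the rim, 95 mm high, wall 3 mm, 0.2 to 0.4 kg. Origin: centre of the underside, z up. The bail pivots on a line along the pail's y axis, 100 mm above the origin, with ears at y = +67 and -67 mm. At the start it lies folded over the -x side, which faces roughly away from the robot.
- bail (a joint): Angle of the swing bail: 0 = folded out level over the pail's -x side, 1.571 = upright above the pail, 3.14 = level over the +x side; stops at -0.35 and 3.49; starts from -0.25 to 0.12. Stiff pivots (0.026 N m of friction): it stays where it is left, half a newton at the crown moves it, and a pail lifted by it swings to hang upright.
- bail_crown (a point): Middle of the bail's crown, on the axis of its straight black round sleeve: 10 mm thick, 104 mm long, parallel to the pail's y, 88 mm from the pivot line. Folded level, it lies 23 mm clear outside the rim with nothing beneath; upright, it is 188 mm above the pail's underside. Thin wire arms (5 mm) run from its ends to the pivots.
- hook_seat (a point): Where the crown's middle lies when hung, 239 mm up. x points level to the post, y along the hung crown, z up. Two steel prongs 8 mm thick at y = +32 and -32 mm, 56 mm clear between them for fingers that pinch the crown across x. They slope down from the post (x = +88 mm) to a V-shaped dip at x = 0, then turn up to red tips at x = -24 mm, tops 24 mm above the seat; nothing is above the hook.
- hook_stand: Fixed white timber pipe stand with the hook. Origin: on the work surface under the seat, axes as the seat. Post 90 mm wide, 275 mm high, its face at x = +88 mm; cross rail 270 mm wide, 20 to 80 mm high, behind the face plane; copper pipes with chrome lever valves at y = +105 and -105 mm, x above +40 mm, up to 242 mm high. Other fixed gear, to 380 mm high, is beyond 0.53 m aside or 0.78 m ahead.
- nut: Brass nut, 27 mm across, 16 mm high, 60 g, loose in the pail. Origin: centre of its underside.
- coupling: Brass coupling, 26 mm across, 34 mm long, 90 g, loose in the pail. Origin: centre of one end.
- toolbox: Bystander: grey plastic toolbox with two clip latches and a black carrying handle, 130 x 240 mm, 119 mm high, long side along its y. Origin: centre of the underside.
- blue_bottle: Bystander: blue bottle with a white twist cap, 62 mm across, 165 mm high. Origin: centre of the underside.
- jar: Bystander: glass storage jar with a steel lid, 72 mm across, 105 mm high. Origin: centre of the underside.
- scoop: Bystander: orange plastic scoop, 147 mm long, 56 mm wide, 30 mm high, bowl towards its +x. Origin: underside, at the back of the bowl.
- tape_roll: Bystander: small white roll of thread-seal tape lying flat, 50 mm across, 20 mm high. Origin: centre of the underside.
Not all that is in view belongs to the job. What is shaped like the coupling but black or purple is not meant.

How it is judged:
On the way, in this order (a step that is already met when the one before it is completed fails the run):
1. the bail stands upright (within about 20 degrees) while the pail still stands level on the tray (value of joint bail between 1.22 and 1.92 rad and height (world z) of pail below 0.01 m and angle between pail's own z axis and vertical below 0.1 rad), for 0.2 s.
2. the bail rests on the prongs at the seat while the fingers still hold it (contact force between pail and hook_stand above 0.5 N and contact force between the fingers and pail above 0.5 N and x of bail_crown in the frame of hook_seat between -0.016 and 0.03 m and y of bail_crown in the frame of hook_seat between -0.016 and 0.016 m and z of bail_crown in the frame of hook_seat between -0.006 and 0.015 m), for 0.1 s.
At the end, for the whole second after the job is handed in: The crown lies across both prongs: within 16 mm of the seat sideways, from 16 mm tipwards to 30 mm postwards, -6 to +15 mm in height; the pail hangs from the hook within 0.2 rad of upright, slower than 40 mm/s, both brass fittings in it (x of bail_crown in the frame of hook_seat between -0.016 and 0.03 m and y of bail_crown in the frame of hook_seat between -0.016 and 0.016 m and z of bail_crown in the frame of hook_seat between -0.006 and 0.015 m and contact force between pail and hook_stand above 1 N and angle between pail's own z axis and vertical below 0.2 rad and linear speed of pail below 0.04 m/s and z of nut in the frame of pail between -0.005 and 0.08 m and distance between each of nut, coupling and pail below 0.09 m and z of coupling in the frame of pail between -0.005 and 0.08 m); the robot touches nothing.
It fails at once if the pail tipped by more than 0.6 rad (angle between pail's own z axis and vertical above 0.6 rad).
It fails at once if the pail rammed onto the hook (more than 40 N) (contact force between pail and hook_stand above 40 N).
It fails at once if another thing moved by more than 25 mm (distance of any of toolbox, blue_bottle, jar, scoop, tape_roll from where it was at the start of the episode above 0.025 m).
It fails at once if the bottle or the jar tipped over (angle between any of blue_bottle, jar's own z axis and vertical above 0.35 rad).
It also fails if it takes over 69 s, if anything falls off the work surface, if the arm or the gripper's body presses on something with over 40 N, if the wrist force passes 120 N, or if a joint passes its speed limit or range.

### The arm

A 6-joint arm with a two-finger parallel gripper is mounted at the origin on the work surface. World frame = base frame: x ahead of the robot, y to its left, z up, the work surface at z = 0. Lengths are in m, angles in rad, forces in N, time in s.
With the tool pointing down it reaches from about 0.35 to 0.775 m from the base axis. Payload 5.5 kg.
Tool frame: the origin (TCP) lies at the very end of the fingers, on their centre line; the grasp point (between the pads) lies 19 mm behind it; z points along the fingers, x is the direction in which the jaws open and shut, and the axes are right-handed (so a half turn about z gives the same grasp; the last joint's range is limited). The gripper opens to 85 mm and grips with 20 to 120 N. Pads are 22 mm wide; open, the fingers measure 114 mm over their backs; the gripper's body (76 mm by 85 mm) begins 54 mm behind the grasp point. The pads swing forward as they close: fully open they stand 13 mm farther back than shut.
Start: joints at [1.114, 0.313, 0.046, 1.304, 0, 1.431], TCP at [0.179, 0.546, 0.231] pointing down, gripper open.
Joint ranges: [-2.76, 2.76], [-0.86, 1.69], [-1.03, 1.26], [-2.2, 2.34], [-1.47, 1.5], [-3.14, 3.14]. Speed limits (rad/s): [2.57, 2.57, 3.14, 3.14, 3.14, 3.14].

### API

Orientations are given as a unit quaternion [w, x, y, z].
In Python, from workcell import monitor, eyes, ticket gives the robot as it stands.
- The arm moves only by the tool send_rows, never from a script. Its argument "targets" is a list of rows, each a list of 5 numbers: the shift along the world's x, y, z in m, then the turn about the world's z in degrees, then the closure in counts, from 0 (fully open) to 255 (shut). A call has 1 to 12 rows; each row shifts and turns the commanded pose from where the row before left it; what a row does not reach is not made up. A row lasts 1/10 s, in which the tool goes at most 50 mm and 8.59 degrees, less where a joint would pass 70% of its speed; a pose out of reach is approached as far as the arm can. A call is refused whole if a number of a shift passes 0.05 or a number of a turn 8.59, either way. A call with a gripper value outside its range is refused whole. The fingers move at their own pace and stop on an object; "newtons" is the grip in N (left out, the last holds). Time passes only in rows, so rows that do not move let the fingers close. It gives the time, the measured TCP pose, the force and the opening at its end, in the units of the state.
- monitor.get_state(): the state, without advancing time (a new reading comes with each control period).
- eyes.read_camera(name): name is "scene" or "top" or "wrist"; returns a dict with "img" (400x640x3 uint8, red, green, blue), "z_map" (400x640 float32, m along the optical axis (not along the pixel's ray), 0 where there is no reading), "camera_matrix" (3x3 intrinsics, pixels), "k1" (the pictures are not rectified: a ray, as slopes to the right and down, at radius r is drawn at 1 + k1 r^2 times it, then the intrinsics apply), "pose" (4x4, takes a point from camera to world coordinates); the wrist camera has in their place "T_tool_cam" (4x4, takes a point from camera to tool coordinates, whose origin is the TCP and whose axes are the tool frame's). Camera axes: x right, y down, z forward; pixel columns grow to the right and rows downward; lengths in m; the calibration is good to about 2 mm. A picture is of the moment at which its call begins: read the wrist's pose just before it.
- ticket.hand_in(): hands the job in, once; it reports no verdict.
Trained networks look in the newest picture that a camera, given by its name, has taken for a name from the list of things; names that differ only in an ending like _2 or _b are one class to them, and where a whole thing is asked for, a point or a joint stands for the part that bears it (a point fixed in the world has none). Each returns a list of dicts, best first, with "conf" (0 to 1); they miss things now and then, are a little off and sometimes report something else, mostly with a low value. They report only what shows in the picture. A call takes as long as a camera call. They do not tell look-alikes from the thing itself.
- eyes.spot_in(name, camera): "xyz" ([x, y, z] in m, in world coordinates, good to about 4 mm: the middle of the surface that is visible of it).
- eyes.tip_of(name, camera): "xyz" ([x, y, z] in m, in world coordinates, good to about 4 mm: a listed point, or the origin of a listed thing).
The state is a dict: "clock": time; "joint_pos": joint angles; "qvel": joint speeds; "tau": joint torques, N m; "tcp_pos": TCP position; "orientation": TCP orientation; "wrist_force": force on the tool from outside, world axes, zero at the start; "ft_torque": the same for the moment, N m; "finger_gap": finger opening in m.
Only numpy, scipy, OpenCV 4.12 (cv2) and the standard library are available. Lean on these libraries where they do the work, as an engineer would, in place of code of your own. Each camera call takes 0.05 s, during which the arm holds its last target.

## Working session

There is one attempt and no reset: what is moved stays moved. The work goes in short steps, Python scripts to look and compute and a tool call to move; the robot and the scene stay as the last step left them, time stands still between calls to the robot, and variables do not carry over. Pictures are saved under pics/ and viewed, and the job is handed in when it is done.

Besides the shell and the picture viewer there is one more tool, called as name(argument=value, ...), one argument or row to a line, values as JSON. send_rows: Moves the arm, as the interface text tells. Its arguments: {"type":"object","properties":{"targets":{"type":"array"},"newtons":{"type":"number"}},"required":["targets"]}

```bash
mkdir -p pics
cat > h.py <<'E'
import numpy as np, cv2
from workcell import monitor, eyes, ticket
def snap(cam,name):
    d=eyes.read_camera(cam); cv2.imwrite('pics/'+name,cv2.cvtColor(d['img'],cv2.COLOR_RGB2BGR)); return d
def world(d,T,u,v):
    K=d['camera_matrix'];k=d['k1'];z=d['z_map'][int(v),int(u)]
    a=np.array([(u-K[0,2])/K[0,0],(v-K[1,2])/K[1,1]]);s=a.copy()
    for _ in range(20): s=a/(1+k*(s@s))
    return (T@np.array([s[0]*z,s[1]*z,z,1]))[:3]
E
python3 - <<'E'
from h import *
print(monitor.get_state())
for c in ['scene','top']:
    d=snap(c,c+'0.png'); print(c,d['pose'].round(3).tolist(),d['k1'])
    for n in ['pail','bail_crown','hook_seat','hook_stand','nut','coupling','toolbox','blue_bottle','jar','scoop','tape_roll']:
        print(n,[(r['xyz'].round(3).tolist() if hasattr(r['xyz'],'round') else r['xyz'],round(r['conf'],2)) for r in eyes.tip_of(n,c)][:3])
E
```

```text
{'clock': 0.0, 'joint_pos': array([ 1.11437512e+00,  3.13990757e-01,  4.49589319e-02,  1.30359576e+00,
       -1.06864630e-05,  1.43119459e+00]), 'qvel': array([-0.00079566,  0.00013924,  0.0002655 , -0.00055298,  0.00033932,
       -0.00208236]), 'tau': array([ 9.51954353e-04, -4.80629289e+01,  2.98531240e+01,  1.93438400e-02,
        1.44398487e-04, -8.11577365e-06]), 'tcp_pos': array([0.17892089, 0.54590771, 0.23040616]), 'orientation': array([ 4.33526777e-04,  8.09797751e-01,  5.86708414e-01, -8.06510095e-04]), 'wrist_force': array([0.35650984, 0.07178673, 0.00445409]), 'ft_torque': array([-0.03046947, -0.03104373,  0.01679468]), 'finger_gap': 0.08527795272346352}
scene [[0.802, 0.505, -0.318, 0.842], [0.597, -0.679, 0.427, -0.482], [0.0, -0.532, -0.847, 1.082], [0.0, 0.0, 0.0, 1.0]] -0.0362253733672049
pail [([0.4934, -0.3068, 0.0037], 0.73)]
bail_crown [([0.5795, -0.2995, 0.0917], 0.7), ([0.4762, -0.2801, 0.005], 0.33)]
hook_seat [([0.6247, 0.0435, 0.2397], 0.83)]
hook_stand [([0.3936, 0.0675, 0.0009], 0.39)]
nut [([0.5017, -0.3249, 0.0035], 0.56)]
coupling [([0.4796, -0.2823, 
[... 467 characters left out ...]
], [0.006, -0.121, -0.993, 1.091], [0.0, 0.0, 0.0, 1.0]] -0.1061793622074494
pail [([0.499, -0.3006, -0.0018], 0.81)]
bail_crown [([0.5758, -0.3026, 0.0872], 0.75)]
hook_seat [([0.6217, 0.0488, 0.2419], 0.66)]
hook_stand []
nut [([0.502, -0.3246, 0.0105], 0.41)]
coupling [([0.4819, -0.2844, 0.0026], 0.59), ([0.3623, -0.2976, 0.0016], 0.42), ([0.4922, -0.1836, 0.0048], 0.39)]
toolbox [([0.4845, -0.0269, -0.0029], 0.75), ([0.4694, 0.3355, 0.0012], 0.67), ([0.5769, -0.2978, 0.0895], 0.27)]
blue_bottle [([0.4065, -0.0784, 0.0027], 0.93)]
jar [([0.395, 0.0654, 0.0014], 0.56)]
scoop [([0.4845, -0.0237, 0.0007], 0.65), ([0.4962, -0.3014, -0.0011], 0.22)]
tape_roll [([0.5838, 0.0158, -0.0003], 0.7)]
```

View pics/scene0.png

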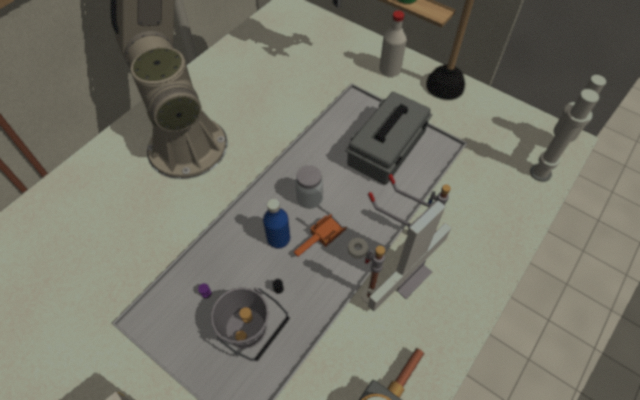

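View pics/top0.png

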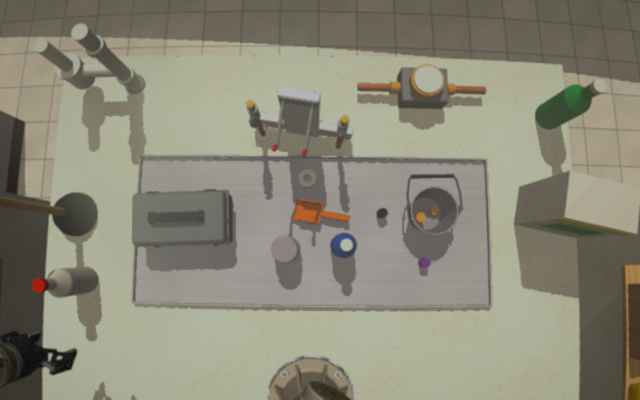

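The top view shows the pail at (432,212) with its black crown at (432,177), and the hook's red tips at (275,148) and (304,153). The black (381,213) and purple (425,263) coupling look-alikes lie outside the pail and aren't part of the job. Next I'll measure the crown and prongs.

Run:
```python
from h import *
for c,boxes in [('top',[(390,160,480,250),(235,80,365,165)]),('scene',[(195,275,295,370),(355,165,460,305)])]:
    d=snap(c,c+'1.png'); im=d['img'].astype(int)
    b=[cv2.resize(cv2.cvtColor(d['img'],cv2.COLOR_RGB2BGR)[y0:y1,x0:x1],(390,int(390*(y1-y0)/(x1-x0))),interpolation=cv2.INTER_CUBIC) for x0,y0,x1,y1 in boxes]
    h=max(x.shape[0] for x in b); cv2.imwrite('pics/c_%s.png'%c,np.hstack([np.pad(x,((0,h-x.shape[0]),(0,0),(0,0))) for x in b])[:600])
    # cloud
    H,W=d['z_map'].shape; P=np.zeros((H,W,3))
    for v in range(H):
        for u in range(W): 
            if (c=='top' and 80<v<260 and 230<u<490) or (c=='scene' and v>150 and 190<u<470): P[v,u]=world(d,d['pose'],u,v)
    np.save(c+'P.npy',P); np.save(c+'I.npy',d['img'])
    R=im
    red=(R[...,0]>120)&(R[...,1]<60)&(R[...,2]<60)&(P[...,2]>.2)
    print(c,'red'); 
    n,l=cv2.connectedComponents(red.astype(np.uint8))
    for i in range(1,n): print((l==i).sum(),P[l==i].mean(0).round(4))
    dark=(R.sum(2)<130)&(P[...,2]>.06)&(P[...,2]<.13)&(P[...,1]<-.22)&(P[...,0]>.55)
    q=P[dark]; 
    if len(q):
        m=q.mean(0); w,V=np.linalg.eigh(np.cov(q.T)); print('crown',len(q),m.round(4),V[:,-1].round(3),np.sqrt(w).round(4),q.min(0).round(3),q.max(0).round(3))
    # prongs
    pr=(P[...,2]>.21)&(P[...,2]<.27)&(P[...,0]>.55)&(P[...,0]<.72)&(abs(P[...,1]-.045)<.06)
    q=P[pr]; print('prong',len(q))
    top=(P[...,2]>.262)&(P[...,2]<.29)&(P[...,0]>.6); q=P[top]; print('post top',len(q),q.mean(0).round(3),cv2.minAreaRect((q[:,:2]*1000).astype(np.float32)))
```

```text
top red
10 [0.6059 0.0806 0.2622]
13 [0.597  0.0181 0.2605]
prong 668
post top 561 [0.714 0.032 0.274] ((662.8859252929688, 40.10984802246094), (90.50206756591797, 133.91744995117188), 80.7165298461914)
scene red
2 [0.5967 0.0183 0.2623]
crown 104 [ 0.5822 -0.3024  0.0976] [-0.031  1.     0.004] [0.0012 0.002  0.0307] [ 0.578 -0.355  0.093] [ 0.585 -0.248  0.102]
prong 572
post top 564 [0.717 0.029 0.273] ((663.6232299804688, 39.14858627319336), (90.80635833740234, 135.5624237060547), 82.45158386230469)
```

View pics/c_top.png

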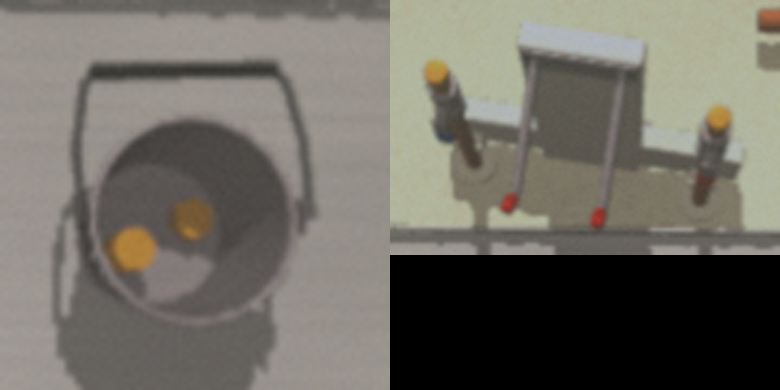

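View pics/c_scene.png

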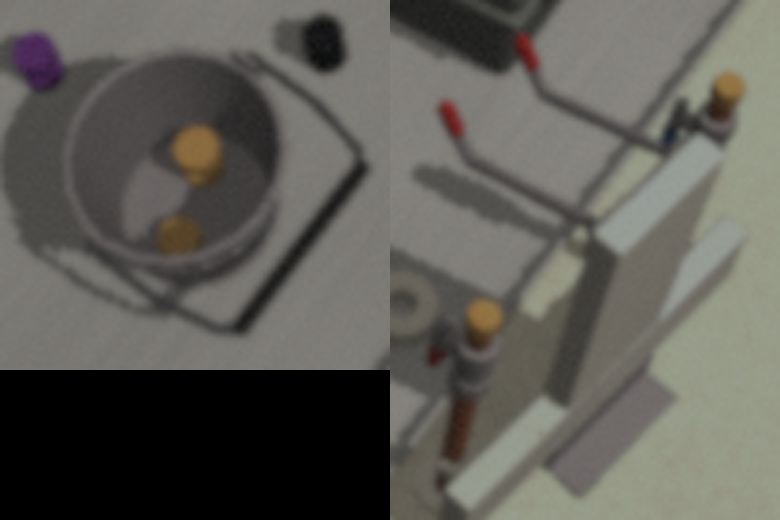

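Measured: the crown centre is about (0.580, -0.302, 0.093), with its axis 1.8° from y, so the bail sits at about -0.1 rad. The seat is about (0.624, 0.046, 0.239) and the hook is yawed -8.7°. The tip spacing measures 63 mm against 64 mm expected, so these agree with the given sizes. I'll move above the crown.

send_rows(
  targets=[
    [0.0168,-0.0353,0.01,-6,0],
    [0.0168,-0.0353,0.01,-6,0],
    [0.0168,-0.0353,0.01,-6,0],
    [0.0168,-0.0353,0.01,-6,0],
    [0.0168,-0.0353,0.01,-6,0],
    [0.0168,-0.0353,0.01,-6,0],
    [0.0168,-0.0353,0.01,-6,0],
    [0.0168,-0.0353,0.01,-6,0],
    [0.0168,-0.0353,0.01,-6,0],
    [0.0168,-0.0353,0.01,-6,0],
    [0.0168,-0.0353,0,-5,0],
    [0.0168,-0.0353,0,-5,0],
  ],
  newtons=20,
)

```text
clock: 2.5
tcp_pos: [0.3814, 0.1213, 0.332]
orientation: [-0.0, 1.0, 0.014, 0.001]
wrist_force: [0.3, 0.5, -0.6]
finger_gap: 0.0855
```

send_rows(
  targets=[
    [0.0168,-0.0353,0,0,60],
    [0.0168,-0.0353,0,0,120],
    [0.0168,-0.0353,0,0,180],
    [0.0168,-0.0353,0,0,190],
    [0.0168,-0.0353,0,0,190],
    [0.0168,-0.0353,0,0,190],
    [0.0168,-0.0353,-0.01,0,190],
    [0.0168,-0.0353,-0.02,0,190],
    [0.0168,-0.0353,-0.02,0,190],
    [0.0168,-0.0353,-0.02,0,190],
    [0.0168,-0.0353,-0.02,0,190],
    [0.0168,-0.0353,-0.02,0,190],
  ],
)

```text
clock: 3.7
tcp_pos: [0.5828, -0.3023, 0.2205]
orientation: [0.0, 1.0, 0.016, 0.0]
wrist_force: [1.3, 0.7, 0.4]
finger_gap: 0.0219
```

send_rows(
  targets=[
    [0,0,0,0,190],
    [0,0,0,0,190],
    [0,0,0,0,190],
  ],
)

```text
clock: 4.0
tcp_pos: [0.5823, -0.3001, 0.222]
orientation: [0.0, 1.0, 0.016, 0.0]
wrist_force: [-0.3, -0.4, 0.1]
finger_gap: 0.0217
```

Run:
```python
from h import *
from scipy.spatial.transform import Rotation as Ro
s=monitor.get_state(); d=snap('wrist','w0.png')
q=s['orientation']; T=np.eye(4); T[:3,:3]=Ro.from_quat([q[1],q[2],q[3],q[0]]).as_matrix(); T[:3,3]=s['tcp_pos']; T=T@d['T_tool_cam']
print(T.round(3).tolist())
for n in ['bail_crown','pail']: print(n,[(np.round(r['xyz'],4).tolist(),r['conf']) for r in eyes.tip_of(n,'wrist')])
im=d['img'].astype(int)
P=np.array([[world(d,T,u,v) for u in range(640)] for v in range(400)])
dark=(im.sum(2)<150)&(P[...,2]>.07)&(P[...,2]<.12)&(P[...,0]>.56)&(P[...,0]<.61)&(abs(P[...,1]+.3)<.045)
q=P[dark];print(len(q),q.mean(0),np.percentile(q,[2,50,98],axis=0).round(4))
w,V=np.linalg.eigh(np.cov(q.T));print(V[:,-1])
rim=(P[...,2]>.093)&(P[...,2]<.104)&(P[...,0]<.57)&(abs(P[...,1]+.3)<.02); q=P[rim]; print('rim',len(q),q.max(0) if len(q) else '')
```

```text
[[0.999, 0.031, 0.01, 0.58], [0.032, -0.95, -0.31, -0.221], [-0.0, 0.31, -0.951, 0.365], [0.0, 0.0, 0.0, 1.0]]
bail_crown [([0.5798, -0.302, 0.0923], 0.92)]
pail []
1164 [ 0.57963401 -0.29788788  0.0976568 ] [[ 0.5749 -0.3428  0.0948]
 [ 0.5796 -0.2969  0.0978]
 [ 0.5845 -0.2567  0.0997]]
[-2.97051718e-02  9.99558704e-01  1.60262157e-05]
rim 641 [ 0.55443714 -0.28001354  0.10019945]
```

View pics/w0.png

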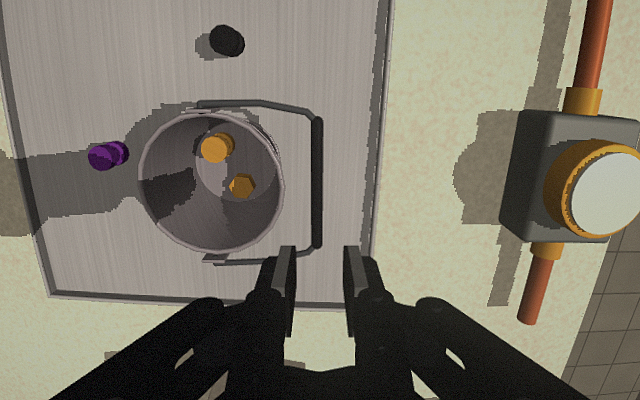

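The wrist view shows the crown at about (318,180) with the jaws lined up across it. The crown centre is (0.580, -0.302, 0.0935) and the rim edge is at x=0.5545. I'll descend with a narrow gap.

send_rows(
  targets=[
    [0.001,-0.002,-0.02,0,190],
    [0,0,-0.025,0,190],
    [0,0,-0.025,0,190],
    [0,0,-0.02,0,190],
    [0,0,-0.02,0,190],
    [0,0,-0.02,0,190],
    [0,0,-0.016,0,190],
    [0,0,0,0,190],
    [0,0,0,0,190],
  ],
)

```text
clock: 5.05
tcp_pos: [0.5836, -0.3023, 0.0764]
orientation: [0.0, 1.0, 0.017, 0.0]
wrist_force: [-0.2, 0.1, 0.1]
finger_gap: 0.0218
```

send_rows(
  targets=[
    [-0.001,0,0,0,200],
    [-0.0015,0,0,0,210],
    [-0.001,0,0,0,218],
    [0,0,0,0,226],
    [0,0,0,0,235],
    [0,0,0,0,240],
    [0,0,0,0,240],
  ],
)

```text
clock: 5.75
tcp_pos: [0.5801, -0.303, 0.0754]
orientation: [0.0, 1.0, 0.016, 0.0]
wrist_force: [0.1, -0.7, 0.4]
finger_gap: 0.0093
```

send_rows(
  targets=[
    [0.0002,0,0.0044,0,240],
    [0.0002,0,0.0044,0,240],
    [-0.0002,0,0.0044,0,240],
    [-0.0002,0,0.0044,0,240],
    [-0.0006,0,0.0043,0,240],
    [-0.0008,0,0.0043,0,240],
    [-0.001,0,0.0043,0,240],
    [-0.0012,0,0.0043,0,240],
    [0,0,0,0,240],
  ],
)

```text
clock: 6.65
tcp_pos: [0.5766, -0.303, 0.111]
orientation: [0.0, 1.0, 0.016, 0.001]
wrist_force: [1.6, 0.7, -0.2]
finger_gap: 0.009
```

Run:
```python
from h import *
d=snap('scene','s2.png'); cv2.imwrite('pics/s2c.png',cv2.resize(cv2.cvtColor(d['img'],cv2.COLOR_RGB2BGR)[230:390,160:360],(750,600)))
```

```text
(no output)
```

View pics/s2c.png

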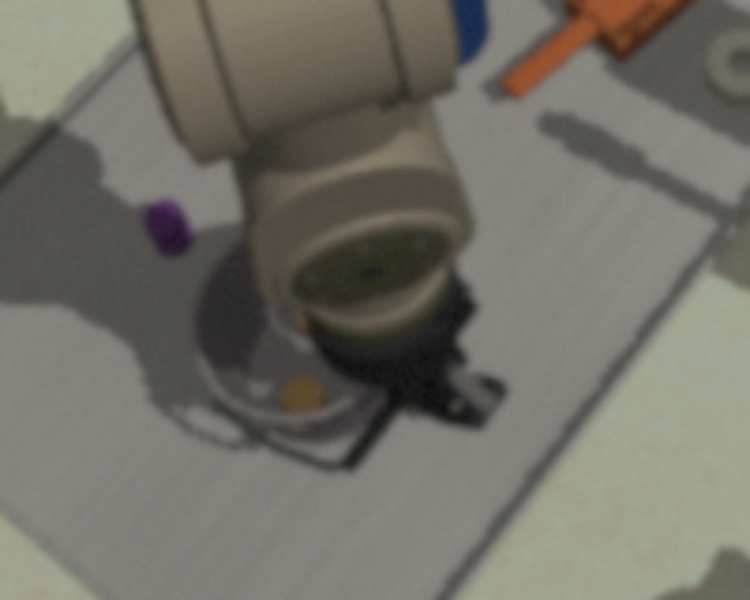

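The scene crop shows the pail still level on the tray and the crown lifted in the pads (near 385,415 in the crop). Continuing the arc.

send_rows(
  targets=[
    [-0.0015,0,0.0042,0,240],
    [-0.0016,0,0.0041,0,240],
    [-0.0018,0,0.004,0,240],
    [-0.002,0,0.0039,0,240],
    [0,0,0,0,240],
  ],
)

```text
clock: 7.2
tcp_pos: [0.5694, -0.303, 0.1272]
orientation: [0.0, 1.0, 0.016, 0.0]
wrist_force: [1.9, -0.6, -0.7]
finger_gap: 0.0091
```

send_rows(
  targets=[
    [-0.0022,0,0.0038,0,240],
    [-0.0024,0,0.0037,0,240],
    [-0.0026,0,0.0036,0,240],
    [-0.0028,0,0.0034,0,240],
    [0,0,0,0,240],
  ],
)

```text
clock: 7.7
tcp_pos: [0.5593, -0.303, 0.1416]
orientation: [0.0, 1.0, 0.016, 0.0]
wrist_force: [1.4, 0.2, -0.4]
finger_gap: 0.0089
```

Run:
```python
from h import *
d=snap('scene','s3.png'); cv2.imwrite('pics/s3c.png',cv2.resize(cv2.cvtColor(d['img'],cv2.COLOR_RGB2BGR)[230:390,160:360],(750,600)))
d=snap('wrist','w3.png')
```

```text
(no output)
```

View pics/s3c.png

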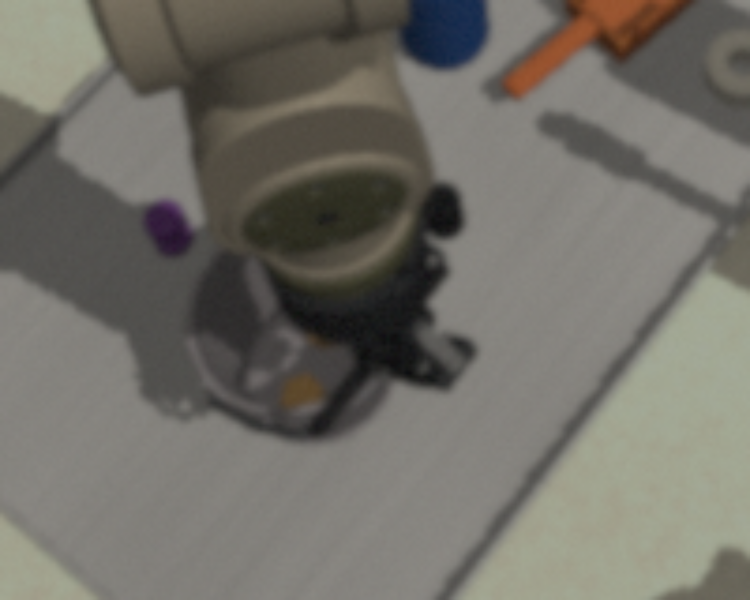

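View pics/w3.png

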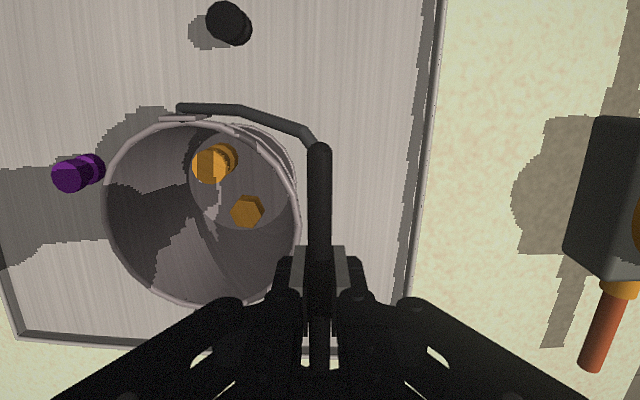

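The wrist view shows the crown held centrally at (320,200) and the pail sitting level with both fittings in it. Continuing to about 1.5 rad.

send_rows(
  targets=[
    [-0.003,0,0.0033,0,240],
    [-0.0031,0,0.0031,0,240],
    [-0.0032,0,0.003,0,240],
    [-0.0033,0,0.0028,0,240],
    [-0.0035,0,0.0027,0,240],
    [-0.0037,0,0.0025,0,240],
    [-0.0037,0,0.0023,0,240],
    [-0.0039,0,0.002,0,240],
    [0,0,0,0,240],
  ],
)

```text
clock: 8.7
tcp_pos: [0.5315, -0.3029, 0.163]
orientation: [0.0, 1.0, 0.016, 0.0]
wrist_force: [0.2, 0.4, -1.4]
finger_gap: 0.0092
```

send_rows(
  targets=[
    [-0.004,0,0.0019,0,240],
    [-0.0041,0,0.0017,0,240],
    [-0.0041,0,0.0015,0,240],
    [-0.0042,0,0.0013,0,240],
    [-0.0042,0,0.001,0,240],
    [-0.0043,0,0.0008,0,240],
    [-0.0044,0,0.0006,0,240],
    [-0.0044,0,0.0004,0,240],
    [0,0,0,0,240],
    [0,0,0,0,240],
    [0,0,0,0,240],
  ],
)

```text
clock: 9.8
tcp_pos: [0.4982, -0.3027, 0.1715]
orientation: [-0.0, 1.0, 0.016, -0.0]
wrist_force: [0.1, -0.4, 0.2]
finger_gap: 0.009
```

Run:
```python
from h import *
d=snap('scene','s4.png'); cv2.imwrite('pics/s4c.png',cv2.resize(cv2.cvtColor(d['img'],cv2.COLOR_RGB2BGR)[230:390,160:360],(750,600)))
d=snap('wrist','w4.png')
from scipy.spatial.transform import Rotation as Ro
s=monitor.get_state();q=s['orientation']; T=np.eye(4); T[:3,:3]=Ro.from_quat([q[1],q[2],q[3],q[0]]).as_matrix(); T[:3,3]=s['tcp_pos']; T=T@d['T_tool_cam']
for n in ['bail_crown','pail']: print(n,[(np.round(r['xyz'],4).tolist(),r['conf']) for r in eyes.tip_of(n,'wrist')])
P=np.array([[world(d,T,u,v) for u in range(640)] for v in range(400)])
rim=(P[...,2]>.09)&(P[...,2]<.106)&(P[...,0]<.57)&(P[...,0]>.4)&(abs(P[...,1]+.3)<.075)
q=P[rim]; print(len(q),np.percentile(q,[1,50,99],axis=0).round(4))
for lo,hi in [(.43,.46),(.46,.49),(.49,.52),(.52,.56)]:
    m=q[(q[:,0]>lo)&(q[:,0]<hi)]; print(lo,len(m),m[:,2].max() if len(m) else '')
```

```text
bail_crown [([0.5006, -0.3023, 0.1808], 0.62)]
pail [([0.4886, -0.3041, 0.0193], 0.77)]
2172 [[ 0.4091 -0.3612  0.0902]
 [ 0.442  -0.3451  0.0969]
 [ 0.5147 -0.2454  0.1058]]
0.43 875 0.1059919896948179
0.46 280 0.1059700271585545
0.49 385 0.1059922152816021
0.52 0
```

View pics/s4c.png

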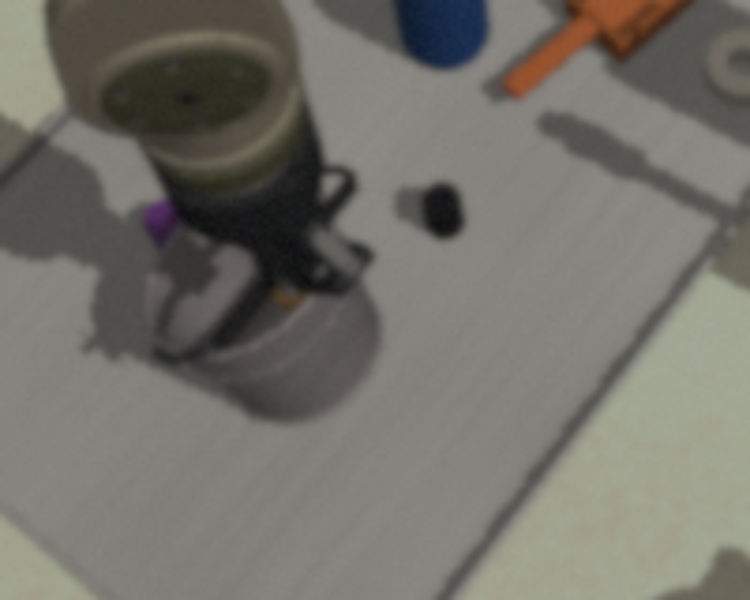

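View pics/w4.png

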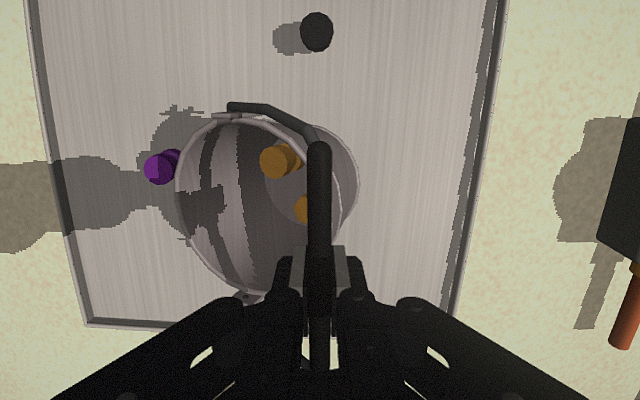

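The wrist view shows the pail tipping toward the robot: its far foot edge shows at (350,190). The pads are gripping the sleeve too firmly for the bail to turn. I'll back off along the arc to set it level.

send_rows(
  targets=[
    [0.0044,0,-0.0004,0,240],
    [0.0044,0,-0.0006,0,240],
    [0.0043,0,-0.0008,0,240],
    [0.0042,0,-0.001,0,240],
    [0.0042,0,-0.0013,0,240],
    [0.0041,0,-0.0015,0,240],
    [0.0041,0,-0.0017,0,240],
    [0.004,0,-0.0019,0,240],
    [0,0,0,0,240],
    [0,0,0,0,240],
  ],
)

```text
clock: 11.0
tcp_pos: [0.5324, -0.3029, 0.1629]
orientation: [0.0, 1.0, 0.016, 0.0]
wrist_force: [1.8, -0.8, 4.9]
finger_gap: 0.009
```

Run:
```python
from h import *
d=snap('scene','s5.png'); cv2.imwrite('pics/s5c.png',cv2.resize(cv2.cvtColor(d['img'],cv2.COLOR_RGB2BGR)[230:390,160:360],(750,600)))
d=snap('wrist','w5.png')
```

```text
(no output)
```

View pics/s5c.png

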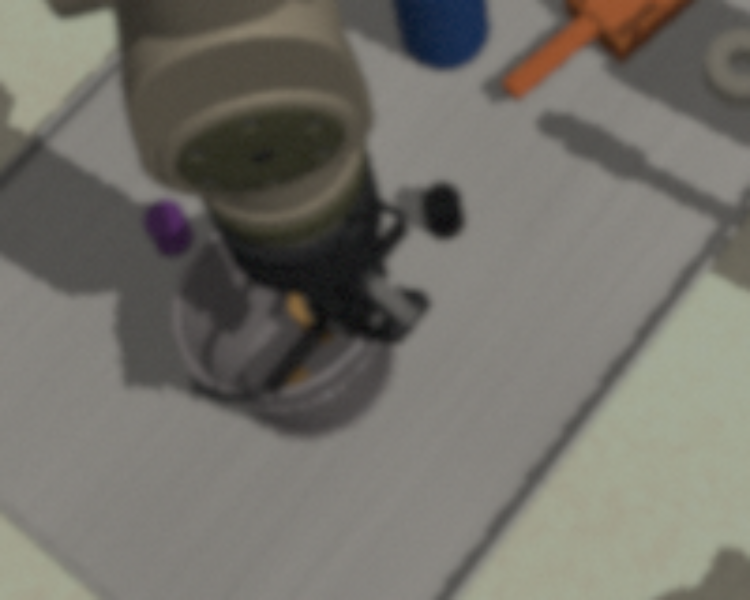

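View pics/w5.png

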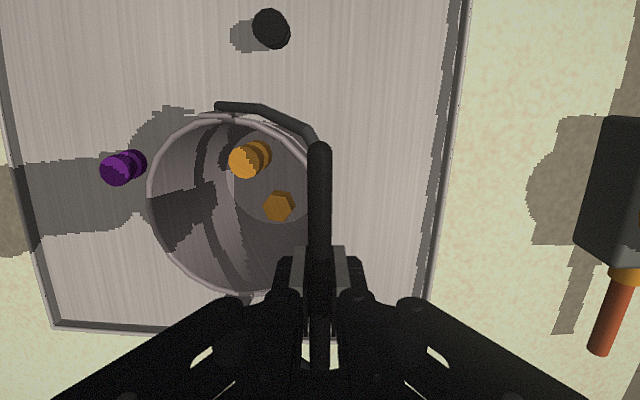

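```bash
cat >> h.py <<'E'
def wT():
    from scipy.spatial.transform import Rotation as Ro
    s=monitor.get_state();q=s['orientation']; T=np.eye(4); T[:3,:3]=Ro.from_quat([q[1],q[2],q[3],q[0]]).as_matrix(); T[:3,3]=s['tcp_pos']
    d=eyes.read_camera('wrist'); return d,T@d['T_tool_cam']
def hi(d,T,u,v,r=4):
    c=[world(d,T,uu,vv) for uu in range(u-r,u+r+1) for vv in range(v-r,v+r+1) if d['z_map'][vv,uu]>0]
    return max(c,key=lambda p:p[2])
E
python3 - <<'E'
from h import *
d,T=wT()
pts=[hi(d,T,u,v) for u,v in [(150,195),(170,145),(210,120),(280,140),(300,160),(165,250),(195,283)]]
print(np.round(pts,4)); pts=np.array(pts)
c=np.linalg.lstsq(np.c_[pts[:,:2],np.ones(len(pts))],pts[:,2],rcond=None)[0]; print(c, 'tilt',np.hypot(c[0],c[1]))
E
```

```text
[[ 0.4188 -0.2978  0.0965]
 [ 0.4398 -0.2594  0.0989]
 [ 0.4725 -0.2421  0.1157]
 [ 0.5094 -0.2551  0.1111]
 [ 0.5223 -0.2658  0.1134]
 [ 0.4284 -0.3372  0.0976]
 [ 0.4502 -0.3564  0.1008]]
[0.14734714 0.05211672 0.051619  ] tilt 0.15629245392120164
```

send_rows(
  targets=[
    [0.004,0,-0.002,0,240],
    [0.004,0,-0.002,0,240],
    [0.004,0,-0.0022,0,240],
    [0.004,0,-0.0023,0,240],
    [0.004,0,-0.0023,0,240],
    [0,0,0,0,240],
    [0,0,0,0,240],
  ],
)

```text
clock: 11.85
tcp_pos: [0.5519, -0.3026, 0.1514]
orientation: [-0.0, 1.0, 0.016, -0.0]
wrist_force: [2.7, -0.3, 3.0]
finger_gap: 0.0089
```

Run:
```python
from h import *
d=snap('wrist','w6.png')
```

```text
(no output)
```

View pics/w6.png

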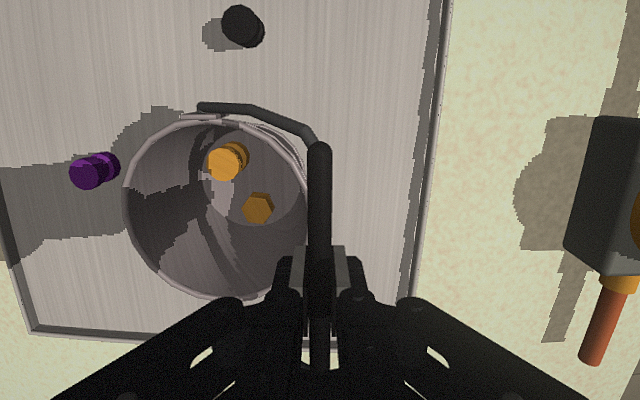

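send_rows(
  targets=[
    [0.001,0,-0.001,0,240],
    [0,0,0,0,225],
    [0,0,0,0,215],
    [0,0,0,0,205],
    [0,0,0,0,200],
    [0,0,0,0,200],
  ],
)

```text
clock: 12.5
tcp_pos: [0.5523, -0.3025, 0.1502]
orientation: [-0.0, 1.0, 0.016, -0.001]
wrist_force: [-0.5, 0.8, -1.0]
finger_gap: 0.0183
```

Run:
```python
from h import *
d=snap('wrist','w7.png')
d,T=wT()
for n in ['bail_crown','pail']: print(n,[(np.round(r['xyz'],4).tolist(),r['conf']) for r in eyes.tip_of(n,'wrist')])
print([hi(d,T,320,v,1).round(4) for v in (180,200,220)])
```

```text
bail_crown [([0.5565, -0.2984, 0.1623], 0.65)]
pail [([0.4937, -0.3029, 0.0024], 0.86)]
[array([ 0.5516, -0.2578,  0.1695]), array([ 0.5519, -0.2659,  0.1691]), array([ 0.5518, -0.2744,  0.1686])]
```

View pics/w7.png

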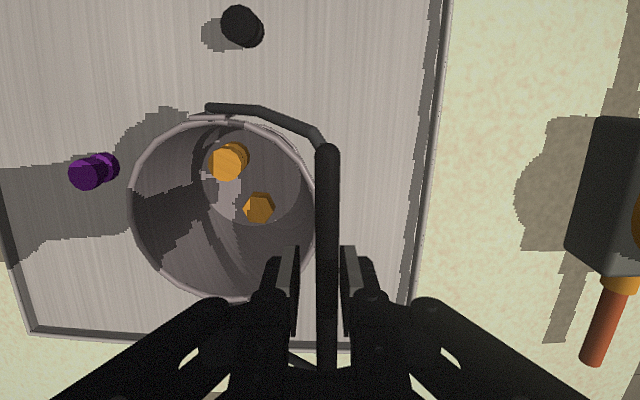

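```bash
cat >> h.py <<'E'
def rimfit(d,T,px):
    p=np.array([hi(d,T,u,v) for u,v in px]); c=np.linalg.lstsq(np.c_[p[:,:2],np.ones(len(p))],p[:,2],rcond=None)[0]
    A=np.c_[2*p[:,:2],np.ones(len(p))]; b=(p[:,:2]**2).sum(1); s=np.linalg.lstsq(A,b,rcond=None)[0]
    print(p.round(4)); print('slopes',c[:2].round(3),'centre',s[:2].round(4),'r',np.sqrt(s[2]+s[:2]@s[:2]).round(4))
E
python3 - <<'E'
from h import *
d,T=wT()
rimfit(d,T,[(130,200),(150,155),(190,123),(310,180),(313,200),(145,245),(175,280)])
print([hi(d,T,327,v,2).round(4) for v in (180,200,220,240)])
E
```

```text
[[ 0.4352 -0.2938  0.0997]
 [ 0.4505 -0.2636  0.1   ]
 [ 0.4832 -0.2425  0.1105]
 [ 0.5493 -0.2581  0.1667]
 [ 0.5503 -0.2657  0.168 ]
 [ 0.4403 -0.3244  0.0991]
 [ 0.4568 -0.3497  0.0998]]
slopes [ 0.653 -0.042] centre [ 0.5004 -0.3032] r 0.0642
[array([ 0.5538, -0.2569,  0.1702]), array([ 0.5552, -0.2644,  0.1701]), array([ 0.5541, -0.2736,  0.1698]), array([ 0.5559, -0.2819,  0.1701])]
```

The pail is level again (left rim points at 0.099–0.100 m) and the bail stays at about 0.8 rad. I'll push it the rest of the way with the jaws loosely around it, so no twist is passed to the pail.

send_rows(
  targets=[
    [-0.0035,0,0.003,0,200],
    [-0.0035,0,0.0029,0,200],
    [-0.0036,0,0.0026,0,200],
    [-0.0036,0,0.0025,0,200],
    [-0.0038,0,0.0022,0,200],
    [-0.0038,0,0.0022,0,200],
    [-0.004,0,0.0018,0,200],
    [-0.004,0,0.0018,0,200],
    [0,0,0,0,200],
  ],
)

```text
clock: 13.65
tcp_pos: [0.5225, -0.3028, 0.1699]
orientation: [-0.0, 1.0, 0.016, -0.0]
wrist_force: [-0.2, -0.1, 0.2]
finger_gap: 0.0186
```

Run:
```python
from h import *
d=snap('wrist','w8.png')
d,T=wT()
print([hi(d,T,327,v,2).round(4) for v in (180,200,220,240)])
```

```text
[array([ 0.5233, -0.2569,  0.1899]), array([ 0.5251, -0.2644,  0.1897]), array([ 0.5251, -0.2729,  0.1897]), array([ 0.5243, -0.2823,  0.1897])]
```

View pics/w8.png

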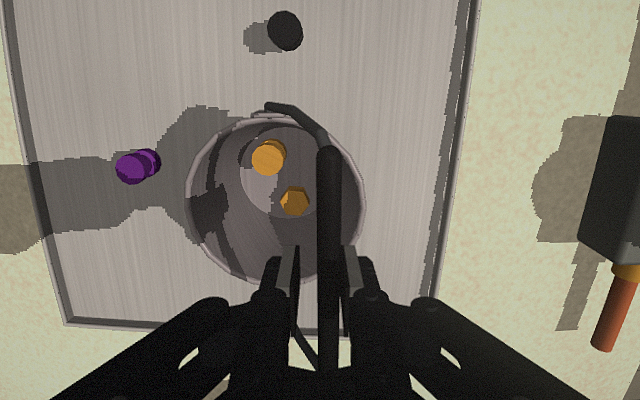

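send_rows(
  targets=[
    [-0.004,0,0.0015,0,200],
    [-0.004,0,0.0012,0,200],
    [-0.004,0,0.001,0,200],
    [-0.004,0,0.0008,0,200],
    [-0.0042,0,0.0006,0,200],
    [-0.0042,0,0.0004,0,200],
    [-0.004,0,0,0,200],
    [0,0,0,0,200],
    [0,0,0,0,200],
    [0,0,0,0,200],
  ],
)

```text
clock: 14.75
tcp_pos: [0.4948, -0.3028, 0.1752]
orientation: [-0.0, 1.0, 0.016, 0.0]
wrist_force: [0.6, 0.2, -0.3]
finger_gap: 0.0186
```

Run:
```python
from h import *
d=snap('wrist','w9.png')
d,T=wT()
print([hi(d,T,327,v,2).round(4) for v in (180,200,220,240)])
```

```text
[array([ 0.4954, -0.2562,  0.1964]), array([ 0.4972, -0.264 ,  0.197 ]), array([ 0.4976, -0.2732,  0.1963]), array([ 0.4964, -0.2816,  0.1963])]
```

View pics/w9.png

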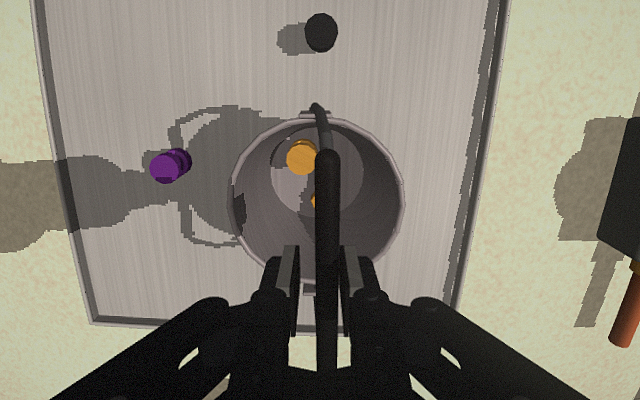

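The bail is upright at about 1.54 rad and the pail stands level with both fittings inside (coupling at (302,157), nut partly hidden at (320,200)). Now I'll centre, grip and lift.

send_rows(
  targets=[
    [0.002,0,-0.001,0,200],
    [0,0,0,0,215],
    [0,0,0,0,230],
    [0,0,0,0,245],
    [0,0,0,0,245],
    [0,0,0,0,245],
    [0,0,0.004,0,245],
    [0,0,0.005,0,245],
    [0,0,0.005,0,245],
    [0,0,0.005,0,245],
    [0,0,0,0,245],
    [0,0,0,0,245],
  ],
  newtons=45,
)

```text
clock: 16.05
tcp_pos: [0.4969, -0.3029, 0.1934]
orientation: [0.0, 1.0, 0.016, 0.0]
wrist_force: [0.1, 0.4, -3.7]
finger_gap: 0.0083
```

Run:
```python
from h import *
d=snap('wrist','w10.png')
```

```text
(no output)
```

View pics/w10.png

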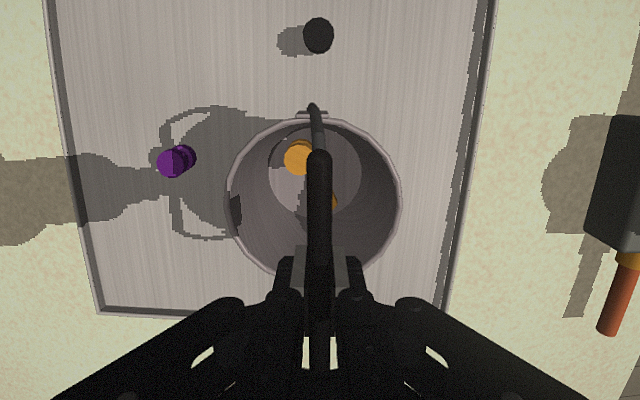

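send_rows(
  targets=[
    [0,0,0.006,0,245],
    [0,0,0.01,0,245],
    [0,0,0.012,0,245],
    [0,0,0.012,0,245],
    [0,0,0.012,0,245],
    [0,0,0.012,0,245],
    [0,0,0.012,0,245],
    [0.001,0.003,0.011,-0.4,245],
    [0.002,0.006,0.008,-0.5,245],
    [0.003,0.009,0,-0.5,245],
    [0.003,0.012,0,-0.5,245],
    [0.003,0.014,0,-0.5,245],
  ],
)

```text
clock: 17.3
tcp_pos: [0.5088, -0.2574, 0.2875]
orientation: [-0.0, 1.0, -0.005, -0.0]
wrist_force: [0.0, -0.0, -3.2]
finger_gap: 0.0084
```

send_rows(
  targets=[
    [0.003,0.015,0,-0.5,245],
    [0.003,0.015,0,-0.5,245],
    [0.003,0.015,0,-0.5,245],
    [0.003,0.015,0,-0.5,245],
    [0.003,0.015,0,-0.5,245],
    [0.003,0.015,0,-0.5,245],
    [0.003,0.015,0,-0.5,245],
    [0.003,0.015,0,-0.5,245],
    [0.003,0.015,0,-0.5,245],
    [0.003,0.015,0,-0.5,245],
    [0.002,0.015,0,-0.5,245],
    [0.001,0.015,0,-0.5,245],
  ],
)

```text
clock: 18.5
tcp_pos: [0.5413, -0.0769, 0.2873]
orientation: [-0.0, 0.998, -0.057, -0.001]
wrist_force: [-0.2, -0.7, -4.1]
finger_gap: 0.0082
```

send_rows(
  targets=[
    [0.001,0.015,0,-0.5,245],
    [0,0.015,0,-0.5,245],
    [0,0.015,0,-0.5,245],
    [0,0.015,0,-0.5,245],
    [0,0.015,0,0,245],
    [0,0.015,0,0,245],
    [0,0.014,0,0,245],
    [0,0.012,0,0,245],
    [0,0.009,0,0,245],
    [0,0.006,0,0,245],
    [0,0.003,0,0,245],
    [0,0,0,0,245],
  ],
)

```text
clock: 19.7
tcp_pos: [0.5428, 0.0554, 0.2882]
orientation: [0.0, 0.997, -0.074, 0.0]
wrist_force: [1.0, -0.3, -3.9]
finger_gap: 0.0084
```

Run:
```python
from h import *
s=monitor.get_state(); print(s['clock'],s['tcp_pos'],s['orientation'],s['wrist_force'])
d=snap('wrist','w11.png'); snap('scene','s11.png')
for c in ['scene','wrist']:
  for n in ['bail_crown','hook_seat']: print(c,n,[(np.round(r['xyz'],4).tolist(),r['conf']) for r in eyes.tip_of(n,c)])
```

```text
19.7 [0.54281644 0.05537767 0.28820619] [ 4.98717057e-05  9.97224859e-01 -7.44484724e-02  6.21093019e-05] [ 0.97755267 -0.33338824 -3.89708845]
scene bail_crown [([0.5442, 0.0594, 0.3021], 0.63)]
scene hook_seat [([0.6227, 0.0457, 0.242], 0.62)]
wrist bail_crown [([0.5455, 0.0571, 0.3041], 0.66)]
wrist hook_seat [([0.6154, 0.048, 0.2398], 0.67), ([0.5373, 0.0334, 0.1194], 0.4)]
```

View pics/w11.png

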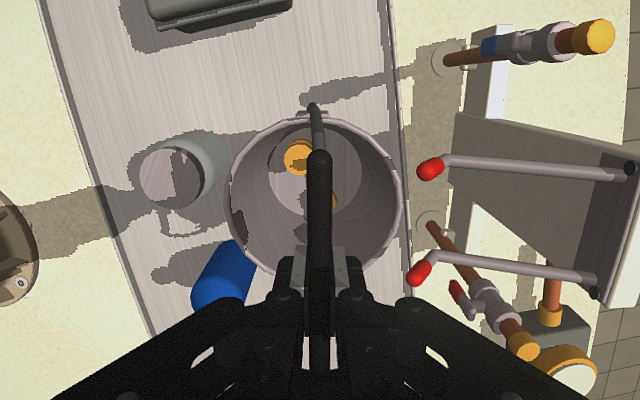

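View pics/s11.png

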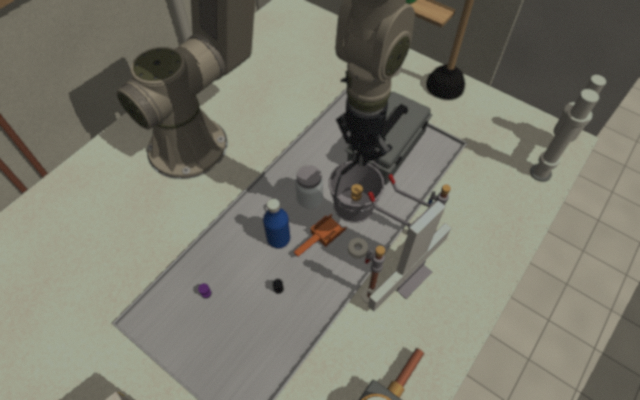

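The wrist view shows the pail hanging level with both fittings in it. The red tips are ahead at (430,168) and (418,273). I'll measure the prongs and tips from here.

Run:
```python
from h import *
d,T=wT(); im=d['img'].astype(int)
P=np.array([[world(d,T,u,v) for u in range(640)] for v in range(400)])
red=(im[...,0]>130)&(im[...,1]<70)&(im[...,2]<70)&(P[...,2]>.2)
n,l,st,_=cv2.connectedComponentsWithStats(red.astype(np.uint8)); t=[]
for i in range(1,n):
    if st[i,4]>80: p=P[l==i]; print(st[i],np.median(p,0).round(4),p.max(0).round(4)); t.append(np.median(p,0))
ok=d['z_map']>0
for lo,hi_ in [((0.028,.09),'a'),((-.02,.04),'b')]:
    y0,y1=lo
    for x in np.arange(.585,.7,.01):
        m=ok&(abs(P[...,0]-x)<.003)&(P[...,1]>y0)&(P[...,1]<y1)&(P[...,2]>.215)&(P[...,2]<.27); q=P[m]
        if len(q)>3: print(hi_,round(x,3),len(q),np.median(q,0).round(4),q[:,2].max().round(4))
# crown
cr=(im.sum(2)<150)&(P[...,2]>.29)&(P[...,2]<.32)&(abs(P[...,0]-.545)<.03)
q=P[cr];print(np.percentile(q,[1,50,99],axis=0).round(4))
```

```text
[420 157  25  22 369] [0.6056 0.0842 0.2604] [0.6175 0.1335 0.4313]
[409 260  23  26 327] [0.5965 0.022  0.2593] [0.6072 0.1335 0.4313]
a 0.605 199 [0.6046 0.0846 0.2611] 0.2637
a 0.615 79 [0.6143 0.0838 0.2489] 0.2542
a 0.625 112 [0.6257 0.0809 0.2332] 0.2377
a 0.635 157 [0.6349 0.079  0.2359] 0.2387
a 0.645 154 [0.6449 0.0773 0.2398] 0.2431
a 0.655 161 [0.655  0.0758 0.2436] 0.2466
a 0.665 181 [0.6648 0.0739 0.2477] 0.2503
a 0.675 189 [0.675  0.0724 0.2513] 0.2539
a 0.685 194 [0.6851 0.071  0.2549] 0.2587
a 0.695 182 [0.6952 0.0689 0.2588] 0.2618
b 0.595 198 [0.5947 0.0231 0.26  ] 0.2637
b 0.605 113 [0.6046 0.0214 0.2472] 0.254
b 0.615 103 [0.6155 0.0189 0.2329] 0.2375
b 0.625 131 [0.625  0.0165 0.2359] 0.239
b 0.635 130 [0.6349 0.0151 0.2396] 0.2426
b 0.645 132 [0.6452 0.0136 0.2432] 0.248
b 0.655 147 [0.6549 0.0116 0.2471] 0.2495
b 0.665 142 [0.665  0.0103 0.251 ] 0.254
b 0.675 151 [0.6749 0.0087 0.2545] 0.2579
b 0.685 159 [0.6849 0.0071 0.2583] 0.2616
b 0.695 192 [0.6957 0.0047 0.2625] 0.2695
[[0.5273 0.0116 0.2967]
 [0.5448 0.0643 0.3087]
 [0.5601 0.11   0.3189]]
```

Run:
```python
from h import *
d,T=wT(); im=d['img']
cv2.imwrite('pics/w12c.png',cv2.resize(cv2.cvtColor(im,cv2.COLOR_RGB2BGR)[95:255,260:380],(450,600),interpolation=cv2.INTER_NEAREST))
for v in range(136,172,3): print(v,[hi(d,T,u,v,0).round(4).tolist() for u in (318,322)])
print(monitor.get_state()['tcp_pos'])
```

```text
136 [[0.5513, 0.1146, 0.2986], [0.5528, 0.1143, 0.2982]]
139 [[0.5512, 0.1138, 0.3008], [0.5527, 0.1134, 0.2999]]
142 [[0.551, 0.1125, 0.3002], [0.5525, 0.1125, 0.3016]]
145 [[0.5509, 0.1117, 0.3019], [0.5524, 0.1115, 0.3022]]
148 [[0.5507, 0.1107, 0.3028], [0.5522, 0.1104, 0.3025]]
151 [[0.5507, 0.1105, 0.3076], [0.5521, 0.1102, 0.3071]]
154 [[0.5506, 0.1095, 0.3083], [0.552, 0.109, 0.3069]]
157 [[0.5504, 0.1086, 0.309], [0.5519, 0.1084, 0.3093]]
160 [[0.5503, 0.1075, 0.3093], [0.5517, 0.1075, 0.3102]]
163 [[0.5501, 0.1062, 0.3083], [0.5515, 0.1061, 0.3088]]
166 [[0.5499, 0.1053, 0.3089], [0.5514, 0.105, 0.3089]]
169 [[0.5498, 0.1044, 0.3098], [0.5512, 0.1042, 0.31]]
[0.54277815 0.05491728 0.28821128]
```

View pics/w12c.png

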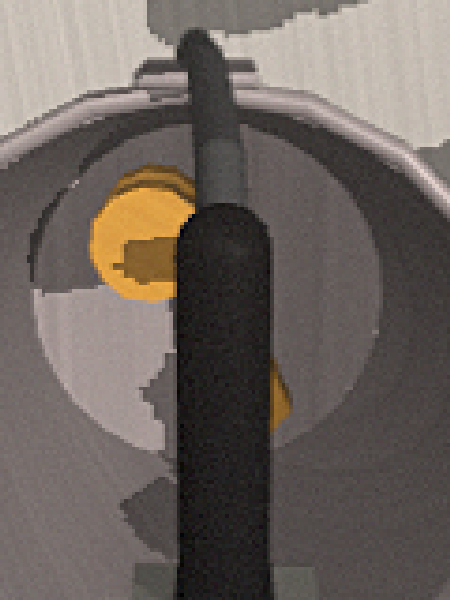

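send_rows(
  targets=[
    [0.003,0,0,-0.5,245],
    [0.006,-0.001,0,0,245],
    [0.009,-0.001,0,0,245],
    [0.01,-0.001,0,0,245],
    [0.01,-0.001,0,0,245],
    [0.01,-0.001,0,0,245],
    [0.01,-0.001,0,0,245],
    [0.009,-0.001,0,0,245],
    [0.007,-0.001,0,0,245],
    [0.004,-0.001,0,0,245],
    [0.001,-0.001,0,0,245],
    [0,0,0,0,245],
  ],
)

```text
clock: 21.3
tcp_pos: [0.6217, 0.0451, 0.2882]
orientation: [0.0, 0.997, -0.079, -0.0]
wrist_force: [0.1, -0.5, -3.8]
finger_gap: 0.0084
```

send_rows(
  targets=[
    [0,0,-0.004,0,245],
    [0,0,-0.007,0,245],
    [0,0,-0.008,0,245],
    [0,0,-0.008,0,245],
    [0,0,-0.008,0,245],
    [0,0,-0.007,0,245],
    [0,0,-0.005,0,245],
    [0,0,-0.003,0,245],
    [0,0,0,0,245],
    [0,0,0,0,245],
  ],
)

```text
clock: 22.3
tcp_pos: [0.6219, 0.0452, 0.2385]
orientation: [0.0, 0.997, -0.079, 0.0]
wrist_force: [0.1, -0.5, -4.0]
finger_gap: 0.008
```

Run:
```python
from h import *
d=snap('wrist','w13.png'); d,T=wT()
s=monitor.get_state();print(s['tcp_pos'],s['wrist_force'])
d=snap('scene','s13.png'); cv2.imwrite('pics/s13c.png',cv2.resize(cv2.cvtColor(d['img'],cv2.COLOR_RGB2BGR)[130:310,320:500],(600,600),interpolation=cv2.INTER_CUBIC))
for c in ['scene','wrist']:
  for n in ['bail_crown','hook_seat']: print(c,n,[(np.round(r['xyz'],4).tolist(),r['conf']) for r in eyes.tip_of(n,c)])
```

```text
[0.62202558 0.04518801 0.23869949] [ 0.49770195 -0.17579025 -3.44348915]
scene bail_crown [([0.6207, 0.0488, 0.253], 0.64)]
scene hook_seat [([0.6238, 0.0438, 0.2397], 0.57), ([0.4702, 0.3338, -0.0023], 0.15)]
wrist bail_crown [([0.6225, 0.0406, 0.2543], 0.78)]
wrist hook_seat []
```

View pics/w13.png

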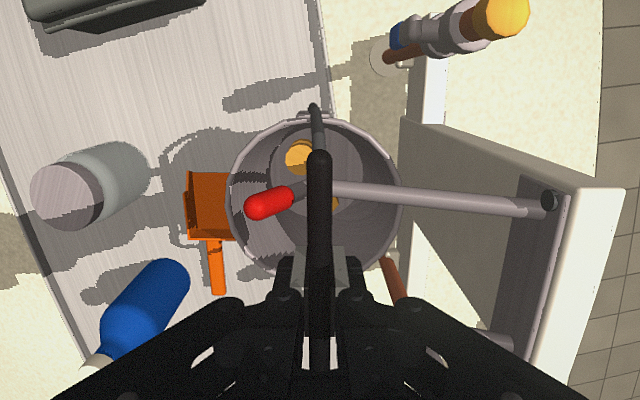

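View pics/s13c.png

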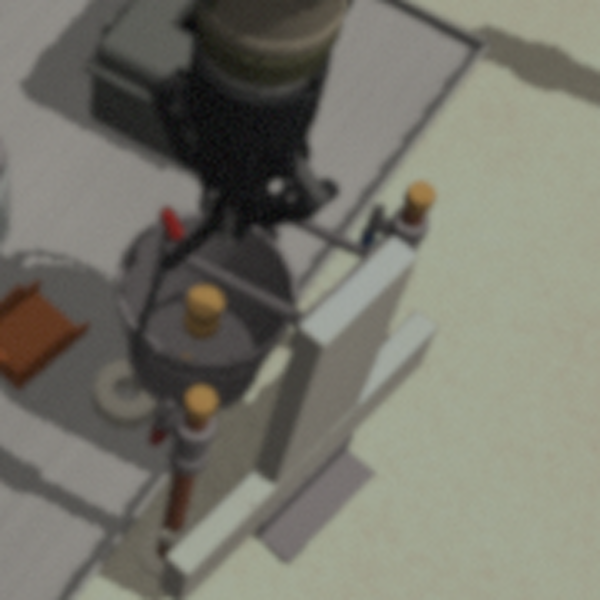

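The crown sits between the tips and the post about 16 mm above the seat, with the pail level. Lowering gently.

send_rows(
  targets=[
    [0,0,-0.002,0,245],
    [0,0,-0.002,0,245],
    [0,0,-0.002,0,245],
    [0,0,-0.002,0,245],
    [0,0,-0.002,0,245],
    [0,0,-0.0015,0,245],
    [0,0,0,0,245],
  ],
)

```text
clock: 23.35
tcp_pos: [0.6216, 0.0452, 0.2264]
orientation: [0.0, 0.997, -0.079, -0.0]
wrist_force: [-0.4, 0.3, -4.8]
finger_gap: 0.008
```

send_rows(
  targets=[
    [0,0,-0.001,0,245],
    [0,0,-0.001,0,245],
    [0,0,0,0,245],
  ],
)

```text
clock: 23.65
tcp_pos: [0.6217, 0.0452, 0.2246]
orientation: [0.0, 0.997, -0.079, -0.0]
wrist_force: [-0.3, 0.3, -4.6]
finger_gap: 0.0084
```

send_rows(
  targets=[
    [0,0,-0.001,0,245],
    [0,0,0,0,245],
  ],
)

```text
clock: 23.85
tcp_pos: [0.6217, 0.0452, 0.2236]
orientation: [0.0, 0.997, -0.079, -0.0]
wrist_force: [-0.3, -0.5, -3.5]
finger_gap: 0.0082
```

send_rows(
  targets=[
    [0,0,-0.001,0,245],
    [0,0,0,0,245],
  ],
)

```text
clock: 24.05
tcp_pos: [0.622, 0.0452, 0.223]
orientation: [0.0, 0.997, -0.079, 0.0]
wrist_force: [-0.4, 0.1, -2.7]
finger_gap: 0.0084
```

send_rows(
  targets=[
    [0,0,-0.001,0,245],
    [0,0,0,0,245],
  ],
)

```text
clock: 24.25
tcp_pos: [0.6221, 0.0452, 0.2227]
orientation: [0.0, 0.997, -0.079, 0.001]
wrist_force: [-1.1, 0.6, 1.4]
finger_gap: 0.0081
```

The weight has moved to the hook: wrist z went from -4 to +1.4 N. I'll hold briefly and check.

send_rows(
  targets=[
    [0,0,0,0,245],
    [0,0,0,0,245],
    [0,0,0,0,245],
    [0,0,0,0,245],
  ],
)

```text
clock: 24.65
tcp_pos: [0.6221, 0.0452, 0.2226]
orientation: [0.0, 0.997, -0.079, 0.001]
wrist_force: [-1.7, 0.2, 5.5]
finger_gap: 0.0082
```

Run:
```python
from h import *
d=snap('wrist','w14.png'); d,T=wT()
d=snap('scene','s14.png'); 
for c in ['scene','wrist']:
  for n in ['bail_crown','hook_seat']: print(c,n,[(np.round(r['xyz'],4).tolist(),r['conf']) for r in eyes.tip_of(n,c)])
```

```text
scene bail_crown [([0.625, 0.0483, 0.2368], 0.52), ([0.6104, 0.0687, 0.0538], 0.32)]
scene hook_seat [([0.6255, 0.0459, 0.2419], 0.85)]
wrist bail_crown [([0.6224, 0.0439, 0.2351], 0.66)]
wrist hook_seat []
```

View pics/w14.png

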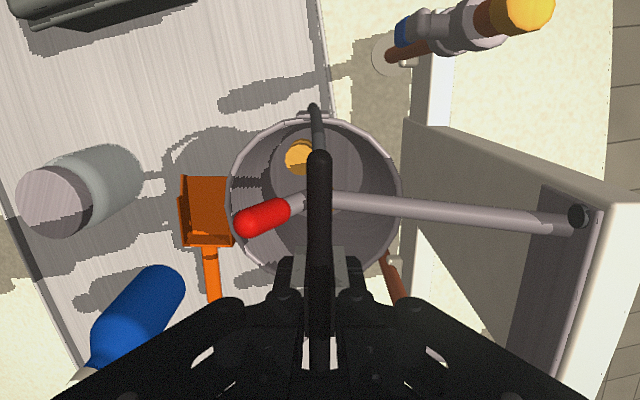

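The crown lies in the dip behind the red tip at (265,215), with the pail level. Releasing slowly.

send_rows(
  targets=[
    [0,0,0,0,235],
    [0,0,0,0,225],
    [0,0,0,0,215],
    [0,0,0,0,200],
    [0,0,0,0,180],
    [0,0,0,0,150],
    [0,0,0,0,140],
    [0,0,0,0,140],
    [0,0,0,0,140],
  ],
  newtons=20,
)

```text
clock: 25.9
tcp_pos: [0.6218, 0.0452, 0.2217]
orientation: [0.0, 0.997, -0.079, 0.0]
wrist_force: [-0.7, -0.2, 0.2]
finger_gap: 0.0382
```

Run:
```python
from h import *
d=snap('wrist','w15.png')
```

```text
(no output)
```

View pics/w15.png

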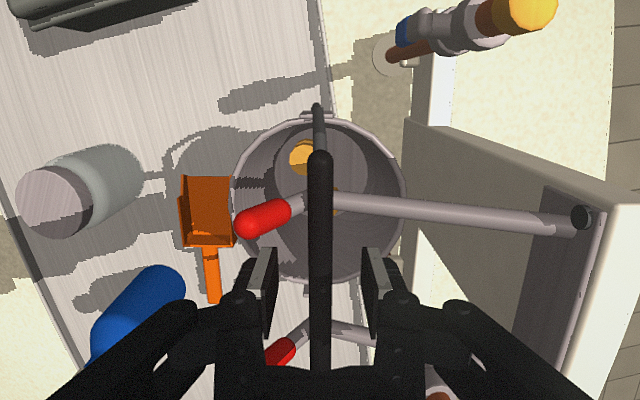

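The wrist view shows the crown across both prongs, behind both tips (265,215) and (283,350), and clear of the open fingers. Retreating straight up.

send_rows(
  targets=[
    [0,0,0.005,0,140],
    [0,0,0.01,0,140],
    [0,0,0.015,0,140],
    [0,0,0.02,0,140],
    [0,0,0.02,0,140],
    [0,0,0.02,0,140],
    [0,0,0.02,0,140],
    [-0.01,0,0.01,0,140],
    [-0.02,0,0,0,140],
    [-0.02,0,0,0,140],
    [-0.02,0,0,0,140],
    [-0.01,0,0,0,140],
  ],
)

```text
clock: 27.15
tcp_pos: [0.5397, 0.0454, 0.3424]
orientation: [0.0, 0.997, -0.079, 0.0]
wrist_force: [-0.0, -0.0, 0.3]
finger_gap: 0.0386
```

send_rows(
  targets=[
    [-0.02,0,0,0,140],
    [-0.02,0,0,0,140],
    [-0.02,0,0,0,140],
    [-0.01,0,0,0,140],
    [0,0,0,0,140],
    [0,0,0,0,140],
    [0,0,0,0,140],
    [0,0,0,0,140],
    [0,0,0,0,140],
    [0,0,0,0,140],
  ],
)

```text
clock: 28.15
tcp_pos: [0.472, 0.0452, 0.3415]
orientation: [-0.0, 0.997, -0.079, -0.0]
wrist_force: [-0.6, -0.4, -0.8]
finger_gap: 0.0386
```

Run:
```python
from h import *
print(monitor.get_state()['clock'],monitor.get_state()['tcp_pos'])
d=snap('wrist','w16.png'); d=snap('scene','s16.png'); cv2.imwrite('pics/s16c.png',cv2.resize(cv2.cvtColor(d['img'],cv2.COLOR_RGB2BGR)[130:310,300:500],(660,594),interpolation=cv2.INTER_CUBIC))
snap('top','t16.png')
for c in ['scene','wrist','top']:
  for n in ['bail_crown','hook_seat','pail','nut','coupling','blue_bottle','jar','scoop','tape_roll','toolbox']: print(c,n,[(np.round(r['xyz'],4).tolist(),round(r['conf'],2)) for r in eyes.tip_of(n,c)][:2])
d,T=wT()
```

```text
28.15 [0.4720216  0.04521589 0.34146163]
scene bail_crown [([0.6237, 0.0464, 0.2363], 0.79)]
scene hook_seat [([0.6217, 0.0501, 0.2404], 0.88)]
scene pail [([0.6249, 0.0425, 0.049], 0.9)]
scene nut [([0.4871, -0.0224, 0.0002], 0.72)]
scene coupling [([0.6125, 0.0691, 0.0531], 0.71), ([0.4912, -0.1834, 0.0028], 0.54)]
scene blue_bottle [([0.4041, -0.0774, 0.0042], 0.63)]
scene jar [([0.3957, 0.0669, 0.0024], 0.7)]
scene scoop [([0.4883, -0.0225, 0.001], 0.72), ([0.6237, 0.049, 0.2381], 0.54)]
scene tape_roll [([0.5881, 0.0163, 0.0037], 0.65), ([0.6153, 0.0674, 0.0524], 0.5)]
scene toolbox [([0.4686, 0.3349, -0.0004], 0.96), ([0.6144, 0.0678, 0.0543], 0.44)]
wrist bail_crown []
wrist hook_seat [([0.6184, 0.0471, 0.2417], 0.86)]
wrist pail [([0.6252, 0.0441, 0.0492], 0.59)]
wrist nut [([0.6252, 0.0179, 0.056], 0.75)]
wrist coupling [([0.6159, 0.0662, 0.0566], 0.88), ([0.3639, -0.2928, 0.0001], 0.82)]
wrist blue_bottle [([0.4889, -0.021, 0.004], 0.74), ([0.4054, -0.0795, 0.0016], 0.66)]
wrist jar [([0.3952, 0.0696, 0.0036], 0.63)]
wrist scoop [([0.4884, -0.0215, 0.004], 0.68)]
wrist tape_roll [([0.6241, 0.0212, 0.0529], 0.61), ([0.5841, 0.0134, 0.0041], 0.58)]
wrist toolbox []
top bail_crown []
top hook_seat []
top pail []
top nut []
top coupling [([0.4935, -0.1846, 0.0043], 0.61), ([0.3597, -0.2951, 0.0031], 0.52)]
top blue_bottle [([0.4046, -0.0806, 0.0013], 0.66)]
top jar []
top scoop [([0.4876, -0.0223, 0.0003], 0.75)]
top tape_roll []
top toolbox []
```

View pics/s16c.png

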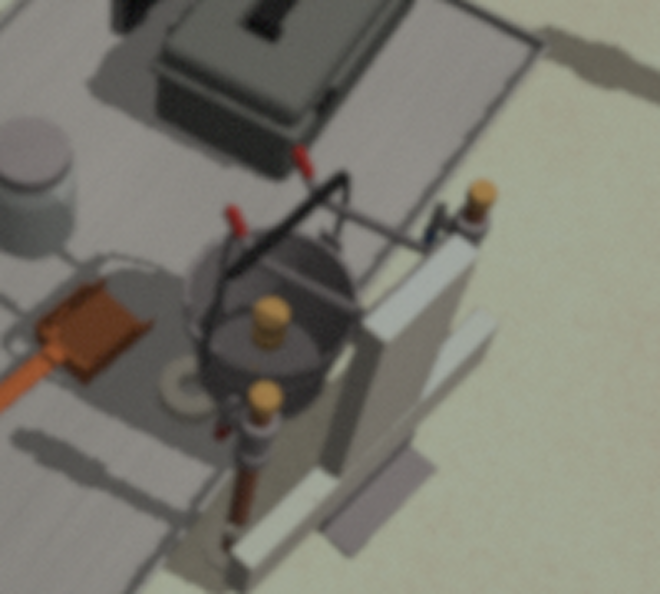

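View pics/w16.png

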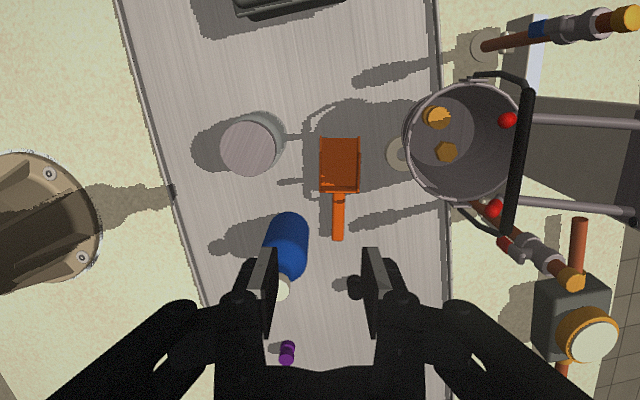

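The wrist view shows the pail hanging with the coupling at (438,117) and the nut at (445,152), and the crown across both prongs behind their red tips. The scene crop shows it hanging upright, with the bystanders at their starting positions. Handing in.

```bash
python3 -c "
from h import *
print(ticket.hand_in())"
```

```text
the job is handed in; nothing more can be done
None
```

The pail now hangs on the hook by its bail with both brass fittings in it, and the job is handed in. The last move ended at about 28 s.

**What I did:** I pinched the folded crown and swung it up. I then pushed the bail to upright (about 1.54 rad) with the jaws loosely around it while the pail stood level. I gripped the crown, lifted the pail, carried it to the hook and lowered it until its weight was on the prongs. I held it there for a moment before letting go and backing away.

**What went wrong:** on the first pinched swing the pads gripped the sleeve too firmly, and the pail tipped toward the robot. I did not measure the worst tilt; by eye it stayed below the 0.6 rad limit. It was still 0.15 rad partway through backing off. I set it level again before finishing the swing.

**Last checks:**
- **Crown:** the scene camera put it at (0.624, 0.046, 0.236), within about 5 mm of the seat. The wrist camera missed it in that last picture. My own seat estimate, (0.622, 0.048), agreed.
- **Pail:** its foot was directly below the crown at about 0.049 m, so it hangs upright. I judged it still from single pictures and did not measure its speed.
- **Fittings:** the wrist camera showed both in the pail. The scene camera mistook the scoop for the nut.
- **Other things:** all read within about 5 mm of where they started.
- **Top view:** it missed most things in the last look, including the pail and the hook.

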